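# Cull and square up a batch of riser blocks

## Robot

A 7-joint arm with a two-finger parallel gripper is mounted at the origin on the work surface. World frame = base frame: x ahead of the robot, y to its left, z up, the work surface at z = 0. Lengths are in m, angles in rad, forces in N, time in s.
With the tool pointing down it reaches from about 0.425 to 0.925 m from the base axis. Payload 6.8 kg.
Tool frame: the origin (TCP) lies midway between the tips of the shut fingers; the grasp point (between the pads) lies 19 mm behind it (bot.hold_point_z is the distance from the TCP to the grasp point, in m); z points along the fingers, y is the line along which they close (so a half turn about z gives the same grasp; the last joint's range is limited). The gripper opens to 85 mm and grips with 20 to 120 N. Pads are 22 mm wide; open, the fingers measure 114 mm over their backs; the gripper's body (76 mm by 85 mm) begins 54 mm behind the grasp point. The pads swing forward as they close: fully open they stand 13 mm farther back than shut.
Start: joints at [1.18, 0.477, 0.022, 1.555, -0.011, 1.109, -0.083], TCP at [0.188, -0.648, 0.231] pointing down, gripper open.
Joint ranges: [-2.96, 2.96], [-0.34, 2.1], [-1.41, 1.46], [0.24, 2.44], [-1.37, 4.51], [0.17, 1.92], [-2.96, 2.96]. Speed limits (rad/s): [2.39, 2.39, 3.14, 3.14, 3.14, 3.14, 3.14].

## Interface

Orientations are given as a unit quaternion [w, x, y, z].
In Python, from station import bot gives the robot as it stands. The module is installed in compiled form; this text tells all that it offers.
- The arm moves only by the tool step_arm, never from a script. Its argument "increments" is a list that holds one entry, the list of rows, each a list of 7 numbers: the opening, from -1 (shut) to 1 (fully open), then the shift along the tool's x, y, z in mm, then the turn, a rotation vector about the tool's x, y, z in degrees. In form: [[[grip, x, y, z, ax, ay, az], ...]]. A call has 1 to 10 rows; each row is the pose to reach, as a shift and turn from the pose commanded when the call began, along the tool's axes at that moment; what a row does not reach only later rows make up. A row lasts 1/12 s, in which the tool goes at most 41.7 mm and 7.16 degrees, less where a joint would pass 70% of its speed; a pose out of reach is approached as far as the arm can. A call with a gripper value outside its range is refused whole. The fingers move at their own pace and stop on an object; "force" is the grip in N (left out, the last holds). Time passes only in rows, so rows that repeat a pose let the fingers close. It gives the time, the measured TCP pose, the force, the opening and the grip force at its end, in the units of the state.
- bot.get_obs(): the state, without advancing time (a new reading comes with each control period).
- bot.read_camera(name): name is "side" or "top"; returns a dict with "image" (400x640x3 uint8, red, green, blue), "camera_matrix" (3x3 intrinsics, pixels), "R" (3x3) and "t" (3): a world point X has camera coordinates R X + t. Camera axes: x right, y down, z forward; pixel columns grow to the right and rows downward; lengths in m; the calibration is good to about 2 mm. A picture is of the moment at which its call begins. There is no depth.
- bot.hand_in(): hands the job in; it is judged then, once.
The state is a dict: "t": time; "q": joint angles; "joint_vel": joint speeds; "joint_torque": joint torques, N m; "eef_pos": TCP position; "tool_rot": TCP orientation; "contact_force": force on the tool from outside, world axes, zero at the start; "torque": the same for the moment, N m; "gripper_width": opening from 0.0 (shut) to 1.0 (fully open); "grasp_force": force on a finger pad.
Only numpy, scipy, OpenCV 4.12 (cv2) and the standard library are available. Lean on these libraries where they do the work, as an engineer would, in place of code of your own. Each camera call takes 0.05 s, during which the arm holds its last target. There are 200 camera calls.

## Task

Sort this batch of aluminium riser blocks at the microscope bench: put the odd ones (short, chipped or bent) in the white reject tray. Draw back the jaw of the squaring fixture, lay all the sound blocks flat on its plate side by side without gaps, starting hard in the corner of the fences, each square with one end flush against the long back fence and the first one's side against the short end fence, and then close the jaw up against the row. Leave the brass objective and the grey canister that stand among them where they are.

Things in the scene. Friction and masses are not known exactly. Their poses are not given: they have to be found in the camera images.
- fixture: squaring fixture, fixed to the bench, at the robot's left or right: grey base plate 140 (x) x 256 (y), 8 thick, with a 15 thick dark back fence along its whole +x edge and a 15 thick dark end fence along its -y edge, both 20 high above the plate, and a sliding jaw; its -x side is open. Origin at the centre of the underside of the plate; its x points away from the robot (turned up to 0.2 rad)
- corner (a point): the inner corner where the two fences meet, on the top of the base plate (z = 8 mm over the bench), axes as the fixture's: the back fence's face is its plane x = 0, the end fence's face its plane y = 0, so the blocks lie at x < 0, y > 0. From it the plate is free for 125 mm towards -x and 241 mm towards +y. A row fills up from here: block centres at x = -45 and y = 20, 60, 100 mm
- jaw (a joint): slide of the jaw, in m: the free gap along the fixture's y between the end fence's face and the jaw's face; 0 shut, 0.21 fully open; +y opens. It slides stiffly (about 3 N) and stays where it is left. Starts at 0.02 to 0.09, too narrow to load the row
- jaw_face (a point): foot of the middle of the jaw's pressing face (which looks to the fixture's -y), on the base plate, axes as the fixture's. The jaw is a dark bar 85 long (x), 20 thick (from this face towards +y), reaching 24.5 above the plate
- jaw_fin (a point): top centre of the upright steel fin on the jaw, by which it is moved: 30 (x) x 14 thick (y), standing 41 above the jaw's bar (top 65.5 over the plate); axes as the fixture's
- tray: reject tray, fixed, white, open topped, at the other side from the fixture: outside 150 (x) x 230 (y) x 35 high, walls and floor about 4 thick; origin at the centre of its underside
- block_1: sound aluminium riser block, a plain rectangular bar 90 long (its x) x 40 wide (its y) x 30 high (its z), two dark screw holes in its top, about 0.29 kg; origin at the centre of its underside. May be absent
- block_2: sound aluminium riser block, a plain rectangular bar 90 long (its x) x 40 wide (its y) x 30 high (its z), two dark screw holes in its top, about 0.29 kg; origin at the centre of its underside. May be absent
- block_3: sound aluminium riser block, a plain rectangular bar 90 long (its x) x 40 wide (its y) x 30 high (its z), two dark screw holes in its top, about 0.29 kg; origin at the centre of its underside. May be absent
- block_short: odd block, too short: 62 long (x) x 40 wide (y); 30 high, origin in the middle of its underside, lies flat with z up and can be gripped across y (40 mm) at the origin, 0.2 to 0.3 kg. May be absent
- block_chipped: odd block with a corner missing: 90 (x) x 40 (y) less a 28 (x) x 20 (y) bite at its +x +y corner; 30 high, origin in the middle of its underside, lies flat with z up and can be gripped across y (40 mm) at the origin, 0.2 to 0.3 kg. May be absent
- block_bent: odd block, bent: two limbs 40 wide, meeting at the origin with a kink of 0.42 rad in the horizontal plane, the outer side of the kink to -y; about 90 long (x); 30 high, origin in the middle of its underside, lies flat with z up and can be gripped across y (40 mm) at the origin, 0.2 to 0.3 kg. May be absent
- objective: bystander: brass microscope objective standing upright, 42 across, 58 high; origin under its centre. Stands among the blocks
- canister: bystander: grey plastic canister, 50 across, 45 high; origin under its centre. Stands among the blocks
There are look-alikes about, which are no part of the job. Leave any turquoise look-alike of the block_bent alone.

How it is judged:
At the end, for the whole second after the job is handed in: Odd blocks lie in the tray. Sound ones lie flat, square to 0.05 rad, ends within 2.5 mm of the back fence, in a row from the end fence without empty places (centres 20, 60, 100 mm from it, to 3 mm, 1 mm more per further block); the jaw within 3.5 mm of the last. All at rest (x of block_1 in the frame of corner between -0.0485 and -0.0425 m and z of block_1 in the frame of corner between -0.003 and 0.004 m and angle between each of block_1, block_2, block_3's own z axis and vertical below 0.06 rad and angle between the x axis of each of block_1, block_2, block_3 and the x axis of fixture, either way round below 0.05 rad and (y of block_1 in the frame of corner between 0.017 and 0.023 m or y of block_1 in the frame of corner between 0.057 and 0.064 m or y of block_1 in the frame of corner between 0.097 and 0.105 m) and linear speed of each of block_1, block_2, block_3, block_short, block_chipped, block_bent below 0.02 m/s and x of block_2 in the frame of corner between -0.0485 and -0.0425 m and z of block_2 in the frame of corner between -0.003 and 0.004 m and (y of block_2 in the frame of corner between 0.017 and 0.023 m or y of block_2 in the frame of corner between 0.057 and 0.064 m or y of block_2 in the frame of corner between 0.097 and 0.105 m) and x of block_3 in the frame of corner between -0.0485 and -0.0425 m and z of block_3 in the frame of corner between -0.003 and 0.004 m and (y of block_3 in the frame of corner between 0.017 and 0.023 m or y of block_3 in the frame of corner between 0.057 and 0.064 m or y of block_3 in the frame of corner between 0.097 and 0.105 m) and x of block_short in the frame of tray between -0.071 and 0.071 m and y of block_short in the frame of tray between -0.111 and 0.111 m and z of each of block_short, block_chipped, block_bent in the frame of tray below 0.04 m and x of block_chipped in the frame of tray between -0.071 and 0.071 m and y of block_chipped in the frame of tray between -0.111 and 0.111 m and x of block_bent in the frame of tray between -0.071 and 0.071 m and y of block_bent in the frame of tray between -0.111 and 0.111 m and (y of block_1 in the frame of corner between 0.017 and 0.023 m or y of block_2 in the frame of corner between 0.017 and 0.023 m or y of block_3 in the frame of corner between 0.017 and 0.023 m) and (y of block_1 in the frame of corner between 0.057 and 0.064 m or y of block_2 in the frame of corner between 0.057 and 0.064 m or y of block_3 in the frame of corner between 0.057 and 0.064 m) and y of any of block_1, block_2, block_3 in the frame of jaw_face above -0.0235 m and value of joint jaw above 0.07 m); the robot touches nothing.
It fails at once if the objective is shoved more than 60 mm or knocked over (distance of objective from where it was at the start of the episode above 0.06 m or angle between objective's own z axis and vertical above 0.7 rad).
It fails at once if the canister is shoved more than 60 mm or knocked over (distance of canister from where it was at the start of the episode above 0.06 m or angle between canister's own z axis and vertical above 0.7 rad).
Of block_1, block_2, block_3 only 2 to 3 are there at a start; the rules pass over those that are not, and their reading is None.
Of block_short, block_chipped, block_bent only 2 to 3 are there at a start; the rules pass over those that are not, and their reading is None.
At some moment in a run one of block_1, block_2, block_3, block_short, block_chipped, block_bent may be knocked a few centimetres aside while the robot is not near it.
Once in a run the grip may slacken for a moment while it holds something.
It also fails if it takes over 210 s, if anything falls off the work surface, if the arm or the gripper's body presses on something with over 40 N, if the wrist force passes 120 N, or if a joint passes its speed limit or range.

## Working session

There is one attempt and no reset: what is moved stays moved. The work goes in short steps, Python scripts to look and compute and a tool call to move; the robot and the scene stay as the last step left them, time stands still between calls to the robot, and variables do not carry over. Pictures are saved under pics/ and viewed, at most 14 in all, crops included, and the job is handed in when it is done.

Besides the shell and the picture viewer there is one more tool, called as name(argument=value, ...), one argument or row to a line, values as JSON. step_arm: Moves the arm, as the interface text tells. Its arguments: {"type":"object","properties":{"increments":{"type":"array"},"force":{"type":"number"}},"required":["increments"]}

```bash
mkdir -p pics; python3 - <<'E'
from station import bot
import cv2,numpy as np
o=bot.get_obs();print({k:np.round(v,3) for k,v in o.items()})
for n in("top","side"):
    c=bot.read_camera(n);cv2.imwrite(f"pics/{n}0.png",c["image"][:,:,::-1]);print(n,c["camera_matrix"].round(1).tolist(),c["R"].round(3).tolist(),c["t"].round(3).tolist())
E
```

```text
{'t': np.float64(0.0), 'q': array([ 1.18 ,  0.478,  0.022,  1.556, -0.012,  1.109, -0.083]), 'joint_vel': array([-0.001, -0.001, -0.001, -0.   , -0.   ,  0.001,  0.   ]), 'joint_torque': array([-0.0000e+00, -5.9645e+01,  1.6080e+00, -2.8120e+01,  1.2000e-02,
        9.0000e-03, -0.0000e+00]), 'eef_pos': array([ 0.188, -0.648,  0.23 ]), 'tool_rot': array([-0.001,  0.99 ,  0.141, -0.   ]), 'contact_force': array([-0.594, -0.632,  0.691]), 'torque': array([-0.027, -0.009,  0.033]), 'grasp_force': np.float64(0.0), 'gripper_width': np.float64(1.004)}
top [[457.4, 0.0, 319.8], [0.0, 457.4, 197.3], [0.0, 0.0, 1.0]] [[0.01, -1.0, 0.026], [-0.99, -0.014, -0.139], [0.139, -0.024, -0.99]] [-0.074, 0.536, 0.988]
side [[374.6, 0.0, 322.5], [0.0, 374.6, 201.9], [0.0, 0.0, 1.0]] [[-0.887, -0.462, -0.0], [-0.267, 0.513, -0.816], [0.377, -0.723, -0.578]] [0.439, 0.217, 0.667]
```

View pics/top0.png

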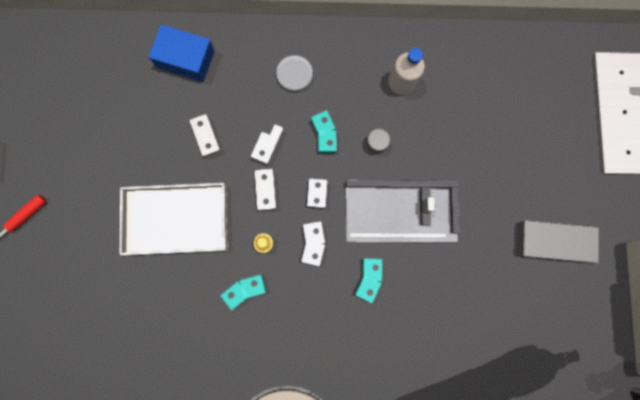

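View pics/side0.png

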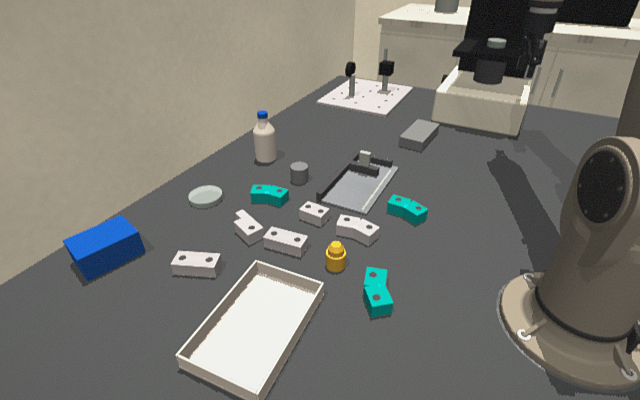

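The top view shows the following:
- White blocks: plain-looking bars at (204,135) and (265,189), a short one at (317,193), a chipped one at (267,144) and a bent one at (314,243).
- Turquoise look-alikes at (324,132), (370,280) and (243,291), to be left alone.
- Objective at (263,243) and canister at (378,140). The grey block at (560,240), the dish at (295,73) and the blue box are not part of the job.
- Tray at (174,219), fixture at (402,211), jaw fin at (431,204).

Next is a close crop and measurement.

```bash
cat > h.py <<'E'
import cv2,numpy as np
from station import bot
def shot(n,k=4):
    cs=[bot.read_camera(n) for _ in range(k)];c=cs[0]
    c["image"]=np.mean([x["image"] for x in cs],0).astype(np.uint8);return c
def ray(c,uv,z):
    uv=np.atleast_2d(uv).astype(float);d=np.c_[uv,np.ones(len(uv))]@np.linalg.inv(c["camera_matrix"]).T@c["R"]
    C=-c["R"].T@c["t"];return C+d*((z-C[2])/d[:,2])[:,None]
def proj(c,X):
    p=(np.atleast_2d(X)@c["R"].T+c["t"])@c["camera_matrix"].T;return p[:,:2]/p[:,2:]
def tri(c1,u1,c2,u2):
    A=[];b=[]
    for c,u in((c1,u1),(c2,u2)):
        C=-c["R"].T@c["t"];d=np.r_[u,1]@np.linalg.inv(c["camera_matrix"]).T@c["R"];d/=np.linalg.norm(d)
        P=np.eye(3)-np.outer(d,d);A.append(P);b.append(P@C)
    X,res,_,_=np.linalg.lstsq(np.vstack(A),np.hstack(b),rcond=None);return X,float(np.sqrt(res.sum()))
def whites(c,lo=150,amin=120,amax=3500):
    im=c["image"].astype(int);m=((im.min(2)>lo)&(im.max(2)-im.min(2)<40)).astype(np.uint8)
    m=cv2.morphologyEx(m,cv2.MORPH_CLOSE,np.ones((3,3),np.uint8))
    cn,_=cv2.findContours(m,cv2.RETR_EXTERNAL,cv2.CHAIN_APPROX_NONE)
    return [k for k in cn if amin<cv2.contourArea(k)<amax]
E
python3 - <<'E'
from h import *
t=shot("top");s=shot("side")
np.save("c0.npy",[t,s],allow_pickle=True)
print(-t["R"].T@t["t"],-s["R"].T@s["t"])
for k in whites(t):
    r=cv2.minAreaRect(ray(t,k[:,0],.03)[:,:2].astype(np.float32)*1000)
    M=cv2.moments(k);print("top",cv2.contourArea(k),(round(M['m10']/M['m00']),round(M['m01']/M['m00'])),np.round(r[0]),np.round(r[1]),round(r[2],1))
a=cv2.resize(t["image"][100:265,180:345],None,fx=4.2,fy=3.6,interpolation=cv2.INTER_CUBIC)
cv2.imwrite("pics/a.png",a[:,:,::-1])
b=cv2.resize(t["image"][165:255,335:470],None,fx=5.5,fy=5.5,interpolation=cv2.INTER_CUBIC)
cv2.imwrite("pics/b.png",b[:,:,::-1])
E
```

```text
[ 0.39360381 -0.04222866  1.05496697] [0.19615156 0.57374917 0.56275837]
top 253.0 (286, 396) [111.  -1.] [ 14. 113.] 0.2
top 2294.5 (561, 241) [ 446. -615.] [165.  76.] 85.5
top 754.0 (313, 243) [435. -54.] [48. 98.] 89.1
top 467.5 (317, 192) [549. -61.] [42. 64.] 86.1
top 681.5 (265, 189) [556.  57.] [92. 42.] 5.9
top 277.0 (379, 139) [ 676. -202.] [43. 44.] 1.0
top 588.5 (266, 144) [665.  56.] [43. 93.] 67.8
top 660.5 (204, 134) [680. 200.] [92. 42.] 21.9
top 880.0 (294, 72) [835.  -4.] [79. 80.] 1.3
top 258.0 (410, 69) [ 854. -276.] [64. 56.] 64.8
```

View pics/a.png

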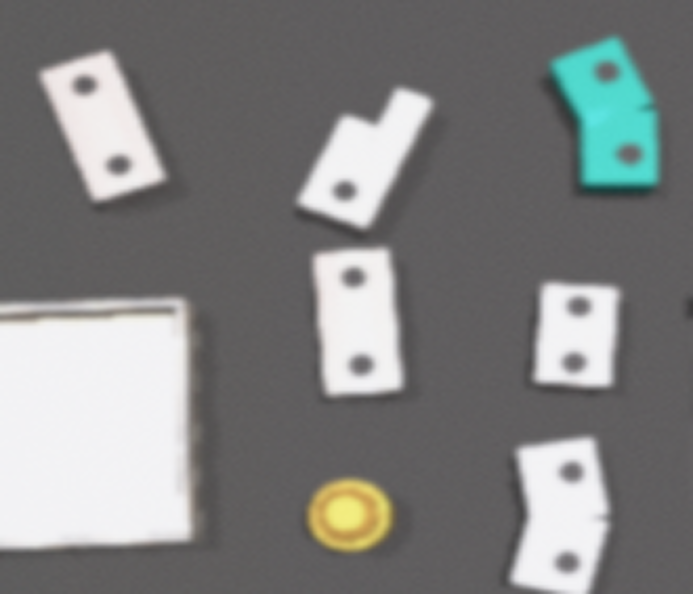

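View pics/b.png

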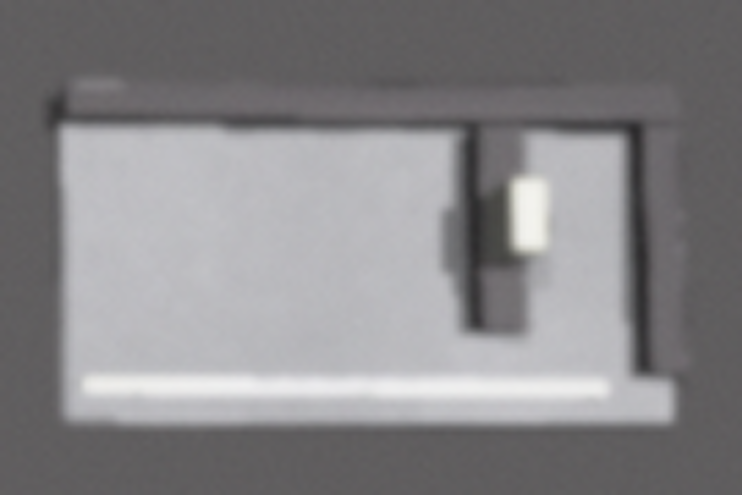

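The crops confirm it. Two sound bars measure 92x42 at (204,135) and (265,189). The odd ones are chipped at (267,144), short at (317,193) and bent at (314,243), all white. Jaw fin top is at (431,204). Next I'll measure heights and the fixture.

```bash
cat >> h.py <<'E'
def holes(c,k):
    x,y,w,h=cv2.boundingRect(k);g=c["image"].astype(float).mean(2)
    m=np.zeros(g.shape,np.uint8);cv2.drawContours(m,[cv2.convexHull(k)],-1,1,-1);m=cv2.erode(m,np.ones((3,3),np.uint8))
    d=((g<140)&(m>0)).astype(np.uint8);n,_,st,ce=cv2.connectedComponentsWithStats(d)
    out=[]
    for i in range(1,n):
        if 8<st[i,4]<120:
            X,Y,W,H=st[i,:4];s=np.s_[Y-1:Y+H+1,X-1:X+W+1];wt=np.clip(215-g[s],0,None);yy,xx=np.mgrid[s];out.append([(xx*wt).sum()/wt.sum(),(yy*wt).sum()/wt.sum()])
    return out
def edge(g,p0,p1,sgn):
    "strongest gradient (sign sgn) along segment, subpixel"
    n=int(np.hypot(*np.subtract(p1,p0))*5);q=np.linspace(p0,p1,n).astype(np.float32)
    v=cv2.remap(g.astype(np.float32),q[:,0][None],q[:,1][None],cv2.INTER_CUBIC)[0];v=cv2.GaussianBlur(v[None],(0,0),3)[0]
    d=np.clip(np.gradient(v)*sgn,0,None);i=d.argmax();a=slice(max(0,i-5),i+6);return (q[a]*d[a,None]).sum(0)/d[a].sum()
def line(c,g,segs,sgn,z):
    P=np.array([ray(c,edge(g,a,b,sgn),z)[0,:2] for a,b in segs]);vx,vy,x,y=cv2.fitLine(P.astype(np.float32),cv2.DIST_HUBER,0,.01,.001)[:,0]
    r=(P-[x,y])@[-vy,vx];return np.array([x,y]),np.array([vx,vy]),np.abs(r).max()
def meet(a,b):
    s=np.linalg.solve(np.c_[a[1],-b[1]],b[0]-a[0]);return a[0]+s[0]*a[1]
E
cat > fix.py <<'E'
from h import *
t,s=np.load("c0.npy",allow_pickle=True)
g=t["image"].astype(float).mean(2)
back=line(t,g,[((c,183),(c,193)) for c in range(352,415,3)],1,.008)
front=line(t,g,[((c,246),(c,237)) for c in range(352,452,3)],1,.008)
end=line(t,g,[((455,r),(445,r)) for r in range(195,230,2)],1,.008)
left=line(t,g,[((342,r),(351,r)) for r in range(195,236,2)],1,.008)
A=meet(back,end);B=meet(back,left);D=meet(front,left)
print("corner",A,"dist y(241)",np.linalg.norm(A-B),"dist x(125)",np.linalg.norm(B-D))
for n,l in(("back",back),("front",front),("end",end),("left",left)):print(n,np.degrees(np.arctan(l[1][1]/l[1][0])),l[2])
E
python3 fix.py; python3 - <<'E'
from h import *
t,s=np.load("c0.npy",allow_pickle=True)
P=[]
for k in whites(t):
    h=holes(t,k)
    if h:print("top",np.mean(k[:,0],0).round(),np.round(h,1).tolist())
    P+=h
S=[]
for k in whites(s):
    h=holes(s,k)
    S+=h
for p in P:
    b=min(((tri(t,p,s,q)) for q in S),key=lambda r:r[1]+10*(abs(r[0][2]-.03)>.015))
    print(np.round(p),b[0].round(4),round(b[1],4))
# fin top
for n,c,box in(("top",t,(420,190,445,220)),("side",s,(350,140,380,175))):
    x0,y0,x1,y1=box;m=c["image"][y0:y1,x0:x1].min(2)
    k=max(cv2.findContours((m>(200 if n=="top" else 150)).astype(np.uint8),0,2)[0],key=cv2.contourArea)+[x0,y0]
    r=cv2.minAreaRect(k);print(n,r)
    if n=="top":
        q=ray(t,cv2.boxPoints(r),.0735);print("fin corners",q.round(4).tolist(),"centre",q.mean(0))
print("fin centre proj side",proj(s,[q.mean(0)]))
# objective, tray
im=t["image"].astype(int);m=((im.min(2)>190)).astype(np.uint8);m[:, :100]=0;m[:,230:]=0;m[:180]=0;m[260:]=0
k=max(cv2.findContours(m,0,2)[0],key=cv2.contourArea)
for z in(.004,.035):print("tray",z,[np.round(v,4) for v in cv2.minAreaRect(ray(t,k[:,0],z)[:,:2].astype(np.float32))])
E
```

```text
corner [ 0.56446326 -0.36791995] dist y(241) 0.23957866 dist x(125) 0.12616327
back 89.72398 0.0006945630431925739
front -89.20792 0.0013387948015571825
end 0.0658271 0.0007458702925619
left 0.3568269 0.0009381188814415329
top [313. 243.] [[315.7, 230.6], [303.1, 242.8], [314.6, 255.7]]
top [317. 193.] [[317.4, 184.6], [316.3, 200.3]]
top [265. 189.] [[263.7, 176.6], [265.6, 200.8]]
top [267. 143.] [[267.7, 129.0], [261.6, 152.6]]
top [204. 134.] [[199.6, 123.2], [207.8, 145.4]]
[316. 231.] [ 0.4628 -0.0589  0.0292] 0.0005
[303. 243.] [ 0.4361 -0.0309  0.0278] 0.0015
[315. 256.] [ 0.4069 -0.0573  0.029 ] 0.0004
[317. 185.] [ 0.5675 -0.0617  0.0293] 0.0005
[316. 200.] [ 0.5316 -0.0594  0.029 ] 0.0007
[264. 177.] [0.5844 0.0608 0.029 ] 0.0009
[266. 201.] [0.5286 0.0549 0.0289] 0.0005
[268. 129.] [0.6943 0.0538 0.0293] 0.0018
[262. 153.] [0.6402 0.0671 0.029 ] 0.0009
[200. 123.] [0.7071 0.2114 0.029 ] 0.001
[208. 145.] [0.655  0.1905 0.029 ] 0.001
top ((431.5, 203.0), (12.0, 5.0), 90.0)
fin corners [[0.5359, -0.3047, 0.0735], [0.536, -0.3157, 0.0735], [0.5097, -0.3151, 0.0735], [0.5095, -0.3041, 0.0735]] centre [ 0.52275747 -0.30992187  0.0735    ]
side ((365.0, 152.00001525878906), (10.186494827270508, 2.9104275703430176), 14.03624439239502)
fin centre proj side [[365.04632576 151.20909496]]
tray 0.004 [array([0.4877, 0.2678]), array([0.1513, 0.2318]), np.float64(3.3671)]
tray 0.035 [array([0.4849, 0.2587]), array([0.1468, 0.225 ]), np.float64(3.3671)]
```

```bash
cat > plan.py <<'E'
# usage: plan.py x y z psi_deg  [x y z psi ...] : mm, increments from the pose now for each target (frame of now), half turns folded
import sys,numpy as np
from scipy.spatial.transform import Rotation as Ro
from station import bot
def plan(T):
    o=bot.get_obs();p=o["eef_pos"]*1000;R=Ro.from_quat(np.roll(o["tool_rot"],-1))
    print("now",p.round(1),"psi",round(np.degrees(np.arctan2(*R.as_matrix()[[1,0],0])),1),"F",o["contact_force"].round(1),"w",round(float(o["gripper_width"]),3),"gf",round(float(o["grasp_force"]),1),"t",round(float(o["t"]),1),"q7",round(o["q"][6],2))
    for x,y,z,s in T:
        c=np.cos(np.radians(s));n=np.sin(np.radians(s));D=np.array([[c,n,0],[n,-c,0],[0,0,-1]]).T
        print((R.inv().apply([x-p[0],y-p[1],z-p[2]])).round(1).tolist(),np.degrees((R.inv()*Ro.from_matrix(D)).as_rotvec()).round(1).tolist())
if __name__=="__main__":
    a=np.array(sys.argv[1:],float).reshape(-1,4);plan(a)
E
python3 plan.py 523 -310 140 0 523 -310 50 0
```

```text
now [ 188.4 -648.2  231.3] psi 16.2 F [-0.3 -0.6  0.6] w 0.999 gf 0.0 t 0.5 q7 -0.08
[415.7, -231.4, 91.3] [-0.0, -0.0, 16.2]
[415.7, -231.4, 181.3] [-0.0, -0.0, 16.2]
```

step_arm(
  increments=[
    [[0.3,415.7,-231.4,60,0,0,16.2],[0.3,415.7,-231.4,60,0,0,16.2],[0.3,415.7,-231.4,60,0,0,16.2],[0.3,415.7,-231.4,60,0,0,16.2],[0.3,415.7,-231.4,60,0,0,16.2],[0.3,415.7,-231.4,60,0,0,16.2],[0.3,415.7,-231.4,60,0,0,16.2],[0.3,415.7,-231.4,60,0,0,16.2],[0.3,415.7,-231.4,60,0,0,16.2],[0.3,415.7,-231.4,60,0,0,16.2]],
  ],
)

```text
t: 1.33
eef_pos: [0.4804, -0.3529, 0.1793]
tool_rot: [0.0, 1.0, -0.0, 0.0]
contact_force: [-0.1, -0.8, 0.2]
gripper_width: 0.651
grasp_force: 0.0
```

```bash
python3 plan.py 523 -310 140 0 523 -310 50 0
```

```text
now [ 480.4 -352.9  179.3] psi -0.0 F [-0.1 -0.8  0.2] w 0.651 gf 0.0 t 1.3 q7 -1.06
[42.6, -42.9, 39.3] [0.0, -0.0, -0.0]
[42.6, -42.9, 129.3] [0.0, -0.0, -0.0]
```

step_arm(
  increments=[
    [[0.3,42.6,-42.9,30,0,0,0],[0.3,42.6,-42.9,30,0,0,0],[0.3,42.6,-42.9,65,0,0,0],[0.3,42.6,-42.9,100,0,0,0],[0.3,42.6,-42.9,129.3,0,0,0],[0.3,42.6,-42.9,129.3,0,0,0],[-1,42.6,-42.9,129.3,0,0,0],[-1,42.6,-42.9,129.3,0,0,0],[-1,42.6,-42.9,129.3,0,0,0],[-1,42.6,-42.9,129.3,0,0,0]],
  ],
  force=40,
)

```text
t: 2.17
eef_pos: [0.5233, -0.3119, 0.0525]
tool_rot: [0.001, 1.0, 0.0, 0.002]
contact_force: [-0.1, 1.8, 4.2]
gripper_width: 0.155
grasp_force: 41.2
```

step_arm(
  increments=[
    [[-1,0,0,0,0,0,0],[-1,0,0,0,0,0,0],[-1,0,0,0,0,0,0]],
  ],
)

```text
t: 2.42
eef_pos: [0.5233, -0.3119, 0.0524]
tool_rot: [0.001, 1.0, 0.0, 0.002]
contact_force: [-1.6, 1.2, 6.8]
gripper_width: 0.154
grasp_force: 41.7
```

step_arm(
  increments=[
    [[-1,0,-15,0,0,0,0],[-1,0,-32,0,0,0,0],[-1,0,-50,0,0,0,0],[-1,0,-68,0,0,0,0],[-1,0,-86,0,0,0,0],[-1,0,-104,0,0,0,0],[-1,0,-122,0,0,0,0],[-1,0,-140,0,0,0,0],[-1,0,-150,0,0,0,0],[-1,0,-150,0,0,0,0]],
  ],
)

```text
t: 3.25
eef_pos: [0.5224, -0.1597, 0.0524]
tool_rot: [0.0, 1.0, 0.001, 0.001]
contact_force: [-4.7, 2.3, 13.4]
gripper_width: 0.153
grasp_force: 42.6
```

step_arm(
  increments=[
    [[0.3,0,0,0,0,0,0],[0.3,0,0,0,0,0,0],[0.3,0,0,0,0,0,0],[0.3,0,0,-35,0,0,0],[0.3,0,0,-70,0,0,0],[0.3,0,0,-110,0,0,0]],
  ],
)

```text
t: 3.75
eef_pos: [0.5206, -0.1616, 0.1601]
tool_rot: [-0.0, 1.0, -0.0, -0.001]
contact_force: [1.3, 0.1, -0.9]
gripper_width: 0.649
grasp_force: 0.0
```

```bash
python3 plan.py; cat > look.py <<'E'
from h import *
import sys
from plan import plan
t=shot("top",2)
for k in whites(t,amin=350,amax=900):
    P=ray(t,k[:,0],.029)[:,:2].astype(np.float32)*1000
    r=cv2.minAreaRect(P);h=[ray(t,x,.03)[0,:2].round(3)*1000 for x in holes(t,k)]
    a,b=r[1];ang=r[2] if a>b else r[2]-90
    print(np.mean(k[:,0],0).round(),"ctr",np.round(r[0],1),"size",np.round([max(a,b),min(a,b)]),"ang",round(ang,1),"holes",[x.tolist() for x in h])
plan([])
if len(sys.argv)>1:cv2.imwrite("pics/"+sys.argv[1],t["image"][:,:,::-1])
E
python3 look.py l1.png
```

```text
now [ 520.6 -161.6  160.1] psi -0.0 F [ 1.3  0.1 -0.9] w 0.649 gf 0.0 t 3.8 q7 -1.42
[313. 243.] ctr [434.5 -53.7] size [91. 41.] ang -2.6 holes [[462.0, -59.0], [438.0, -35.0], [406.0, -57.0]]
[317. 193.] ctr [551.2 -61. ] size [61. 42.] ang -4.2 holes [[567.0, -62.0], [530.0, -59.0]]
[265. 189.] ctr [556.3  57.2] size [92. 42.] ang 5.9 holes [[584.0, 60.0], [528.0, 55.0]]
[412. 144.] ctr [ 666.7 -280. ] size [92. 33.] ang 82.6 holes []
[267. 143.] ctr [665.6  56.1] size [93. 43.] ang -22.2 holes [[695.0, 54.0], [639.0, 67.0]]
[204. 134.] ctr [680.2 200.1] size [92. 42.] ang 21.9 holes [[706.0, 211.0], [654.0, 190.0]]
[294.  72.] ctr [835.2  -3.8] size [80. 79.] ang -88.7 holes []
now [ 526.  -163.   166.3] psi -0.1 F [ 0.5  0.6 -0.3] w 0.655 gf 0.0 t 3.9 q7 -1.42
```

View pics/l1.png

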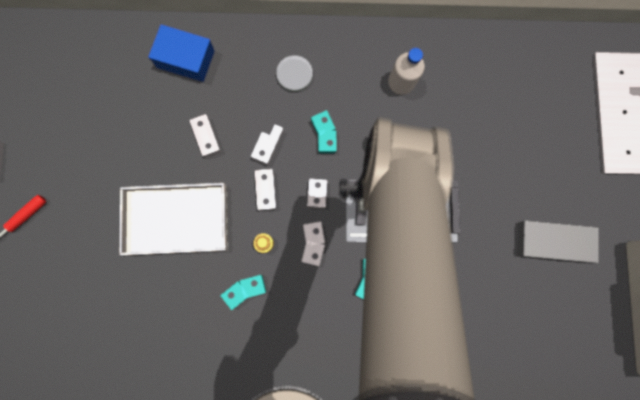

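The jaw is now open (fin at y about -160 mm) and all blocks are where they were. Next I'll pick the sound block at pixel (265,189).

```bash
python3 plan.py 556.5 57.5 120 5.9 556.5 57.5 4 5.9
```

```text
now [ 526.  -163.   166.3] psi -0.1 F [ 0.5  0.6 -0.3] w 0.655 gf 0.0 t 3.9 q7 -1.42
[29.7, -220.6, 46.1] [0.2, -0.7, -6.0]
[28.4, -220.9, 162.1] [0.2, -0.7, -6.0]
```

step_arm(
  increments=[
    [[0.5,30,-220.6,30,0,0,-6],[0.5,30,-220.6,46,0,0,-6],[0.5,30,-220.6,46,0,0,-6],[0.5,30,-220.6,46,0,0,-6],[0.5,30,-220.6,46,0,0,-6],[0.5,30,-220.6,46,0,0,-6],[0.5,30,-220.6,46,0,0,-6],[0.5,30,-220.6,75,0,0,-6],[0.5,30,-220.6,95,0,0,-6],[0.5,30,-220.6,95,0,0,-6]],
  ],
)

```text
t: 4.68
eef_pos: [0.5491, 0.0576, 0.0614]
tool_rot: [0.001, 0.999, 0.052, -0.003]
contact_force: [-1.0, -1.1, 0.4]
gripper_width: 0.751
grasp_force: 0.0
```

```bash
python3 plan.py 556.5 57.5 4 5.9
```

```text
now [549.1  57.6  61.4] psi 6.0 F [-1.  -1.1  0.4] w 0.751 gf 0.0 t 4.7 q7 -1.79
[7.7, 0.9, 57.3] [0.1, 0.4, 0.1]
```

step_arm(
  increments=[
    [[0.5,5,1,20,0,0,0],[0.5,5,1,35,0,0,0],[0.5,5,1,35,0,0,0],[0.5,5,1,35,0,0,0],[0.5,5,1,35,0,0,0],[0.5,5,1,35,0,0,0]],
  ],
)

```text
t: 5.18
eef_pos: [0.5577, 0.0585, 0.0313]
tool_rot: [-0.0, 0.999, 0.052, 0.001]
contact_force: [0.5, -0.4, 0.5]
gripper_width: 0.751
grasp_force: 0.0
```

```bash
python3 plan.py 556.5 57.5 4 5.9
```

```text
now [557.7  58.5  31.3] psi 6.0 F [ 0.5 -0.4  0.5] w 0.751 gf 0.0 t 5.2 q7 -1.8
[-1.3, 0.9, 27.3] [-0.0, -0.1, 0.1]
```

step_arm(
  increments=[
    [[0.5,-1,1,15,0,0,0],[0.5,-1,1,26,0,0,0],[0.5,-1,1,26,0,0,0],[0.5,-1,1,26,0,0,0],[-1,-1,1,26,0,0,0],[-1,-1,1,26,0,0,0],[-1,-1,1,26,0,0,0],[-1,-1,1,26,0,0,0],[-1,-1,1,26,0,0,0],[-1,-1,1,26,0,0,0]],
  ],
  force=70,
)

```text
t: 6.02
eef_pos: [0.5566, 0.0578, 0.0047]
tool_rot: [-0.0, 0.999, 0.052, 0.001]
contact_force: [0.1, -0.7, 6.6]
gripper_width: 0.456
grasp_force: 71.8
```

```bash
python3 plan.py 519 -318 130 0 519 -318 13 0
```

```text
now [556.6  57.8   4.7] psi 6.0 F [ 0.1 -0.7  6.6] w 0.456 gf 71.8 t 6.0 q7 -1.8
[-76.5, 369.8, -125.4] [-0.0, -0.1, 6.0]
[-76.6, 369.8, -8.4] [-0.0, -0.1, 6.0]
```

step_arm(
  increments=[
    [[-1,0,0,-40,0,0,0],[-1,0,0,-80,0,0,0],[-1,0,30,-120,0,0,0],[-1,-10,70,-120,0,0,2],[-1,-20,110,-120,0,0,4],[-1,-40,145,-120,0,0,6],[-1,-60,180,-120,0,0,6],[-1,-75,215,-120,0,0,6],[-1,-80,255,-120,0,0,6],[-1,-82,295,-120,0,0,6]],
  ],
)

```text
t: 6.85
eef_pos: [0.5029, -0.246, 0.1236]
tool_rot: [-0.0, 1.0, -0.0, -0.001]
contact_force: [1.1, 0.2, -3.0]
gripper_width: 0.457
grasp_force: 72.2
```

step_arm(
  increments=[
    [[-1,-2,35,0,0,0,0],[-1,-2,74,0,0,0,0],[-1,-2,75,0,0,0,0],[-1,-2,75,30,0,0,0],[-1,-2,75,60,0,0,0],[-1,-2,75,80,0,0,0],[-1,-2,75,80,0,0,0],[-1,-2,75,80,0,0,0],[-1,-2,75,80,0,0,0]],
  ],
)

```text
t: 7.6
eef_pos: [0.5039, -0.3196, 0.0449]
tool_rot: [0.0, 1.0, 0.0, 0.001]
contact_force: [-0.1, 0.3, -3.3]
gripper_width: 0.457
grasp_force: 72.0
```

```bash
python3 plan.py 512 -318 13 0
```

```text
now [ 503.9 -319.6   44.9] psi 0.0 F [-0.1  0.3 -3.3] w 0.457 gf 72.0 t 7.6 q7 -1.14
[8.1, -1.6, 32.0] [0.0, -0.1, 0.0]
```

step_arm(
  increments=[
    [[-1,3,-1,15,0,0,0],[-1,3,-1,28,0,0,0],[-1,3,-1,31,0,0,0],[-1,3,-1,31,0,0,0],[-1,8,-1,31,0,0,0],[-1,11,-1,31,0,0,0],[-1,14,-1,31,0,0,0],[-1,16,-1,31,0,0,0],[-1,16,-1,31,0,0,0],[-1,16,-1,31,0,0,0]],
  ],
)

```text
t: 8.43
eef_pos: [0.5193, -0.3183, 0.0129]
tool_rot: [0.0, 1.0, 0.0, -0.0]
contact_force: [0.0, -0.3, -2.5]
gripper_width: 0.456
grasp_force: 72.3
```

```bash
python3 plan.py 520 -318 13 0
```

```text
now [ 519.3 -318.3   12.9] psi 0.0 F [ 0.  -0.3 -2.5] w 0.456 gf 72.3 t 8.4 q7 -1.16
[0.7, -0.3, -0.1] [0.0, 0.0, 0.0]
```

Still nearly free of the plate and no fence contact yet. I'll push on in small steps.

step_arm(
  increments=[
    [[-1,1,0,0.5,0,0,0],[-1,2,0,0.5,0,0,0],[-1,3,0,0.5,0,0,0],[-1,3,0,0.5,0,0,0],[-1,3,0,0.5,0,0,0]],
  ],
)

```text
t: 8.85
eef_pos: [0.5221, -0.3188, 0.0128]
tool_rot: [0.0, 1.0, -0.0, 0.0]
contact_force: [-4.2, 0.1, 5.4]
gripper_width: 0.455
grasp_force: 73.3
```

step_arm(
  increments=[
    [[-1,1,0,0,0,0,0],[-1,2,0,0,0,0,0],[-1,2,0,0,0,0,0],[-1,2,0,0,0,0,0]],
  ],
)

```text
t: 9.18
eef_pos: [0.5224, -0.3188, 0.0128]
tool_rot: [-0.0, 1.0, -0.0, -0.001]
contact_force: [-7.0, 1.1, 10.4]
gripper_width: 0.457
grasp_force: 73.9
```

step_arm(
  increments=[
    [[-1,2,0,-1,0,0,0],[-1,2,0,-1,0,0,0],[0.2,0,0,-1,0,0,0],[0.2,0,0,-1,0,0,0],[0.2,0,0,-1,0,0,0],[0.2,0,0,-35,0,0,0],[0.2,0,0,-70,0,0,0],[0.2,0,0,-110,0,0,0],[0.2,0,0,-110,0,0,0]],
  ],
)

```text
t: 9.93
eef_pos: [0.5295, -0.3206, 0.1304]
tool_rot: [0.003, 1.0, 0.0, 0.006]
contact_force: [0.5, -1.1, 0.3]
gripper_width: 0.6
grasp_force: 0.0
```

```bash
python3 look.py; python3 plan.py 680.3 200.3 125 21.9
```

```text
[313. 243.] ctr [435.4 -54.1] size [98. 48.] ang -0.9 holes [[462.0, -59.0], [435.0, -31.0], [407.0, -57.0]]
[385. 194.] ctr [ 537.6 -221.8] size [127.  48.] ang -89.2 holes []
[317. 193.] ctr [549.4 -61.1] size [64. 42.] ang -3.6 holes [[567.0, -62.0], [531.0, -60.0]]
[267. 143.] ctr [665.6  56.1] size [93. 43.] ang -22.5 holes [[695.0, 54.0], [639.0, 67.0]]
[204. 134.] ctr [680.2 200.1] size [92. 42.] ang 21.9 holes [[706.0, 211.0], [654.0, 190.0]]
[294.  72.] ctr [835.2  -3.8] size [80. 79.] ang -88.7 holes []
now [ 526.3 -318.9  124.6] psi 0.0 F [-0.2  0.1 -0.3] w 0.598 gf 0.0 t 10.0 q7 -1.15
now [ 526.3 -318.9  124.6] psi 0.0 F [-0.2  0.1 -0.3] w 0.598 gf 0.0 t 10.0 q7 -1.15
[154.2, -519.2, -0.7] [0.2, -0.3, -21.9]
```

step_arm(
  increments=[
    [[0.5,12,-40,0,0,0,-2],[0.5,24,-80,0,0,0,-4],[0.5,36,-119,0,0,0,-6],[0.5,48,-159,0,0,0,-8],[0.5,60,-199,0,0,0,-10],[0.5,71,-239,0,0,0,-12],[0.5,83,-279,0,0,0,-14],[0.5,95,-319,0,0,0,-16],[0.5,107,-358,0,0,0,-18],[0.5,119,-398,0,0,0,-21.9]],
  ],
)

```text
t: 10.87
eef_pos: [0.6426, 0.0818, 0.1207]
tool_rot: [-0.0, 0.982, 0.191, -0.001]
contact_force: [0.6, 0.0, 0.1]
gripper_width: 0.746
grasp_force: 0.0
```

```bash
python3 plan.py 680.3 200.3 125 21.9
```

```text
now [642.6  81.8 120.7] psi 22.0 F [0.6 0.  0.1] w 0.746 gf 0.0 t 10.9 q7 -1.52
[79.3, -95.7, -4.4] [-0.0, 0.1, 0.1]
```

step_arm(
  increments=[
    [[0.5,26,-32,0,0,0,0],[0.5,52,-64,0,0,0,0],[0.5,79,-95,30,0,0,0],[0.5,79,-95,60,0,0,0],[0.5,79,-95,82,0,0,0],[0.5,79,-95,82,0,0,0],[0.5,79,-95,82,0,0,0],[0.5,79,-95,82,0,0,0]],
  ],
)

```text
t: 11.53
eef_pos: [0.6817, 0.1965, 0.041]
tool_rot: [0.0, 0.982, 0.189, 0.0]
contact_force: [0.1, -0.4, -0.4]
gripper_width: 0.755
grasp_force: 0.0
```

```bash
python3 plan.py 680.3 200.3 4.5 21.9
```

```text
now [681.7 196.5  41. ] psi 21.8 F [ 0.1 -0.4 -0.4] w 0.755 gf 0.0 t 11.5 q7 -1.68
[0.1, -4.0, 36.5] [0.0, -0.0, -0.1]
```

step_arm(
  increments=[
    [[0.5,0,-4,20,0,0,0],[0.5,0,-4,36,0,0,0],[0.5,0,-4,36,0,0,0],[0.5,0,-4,36,0,0,0],[-1,0,-4,36,0,0,0],[-1,0,-4,36,0,0,0],[-1,0,-4,36,0,0,0],[-1,0,-4,36,0,0,0],[-1,0,-4,36,0,0,0],[-1,0,-4,36,0,0,0]],
  ],
)

```text
t: 12.37
eef_pos: [0.6806, 0.201, 0.006]
tool_rot: [-0.0, 0.982, 0.19, 0.001]
contact_force: [-0.6, -1.4, 6.2]
gripper_width: 0.453
grasp_force: 73.3
```

```bash
python3 plan.py 512 -248 130 0
```

```text
now [680.6 201.    6. ] psi 21.9 F [-0.6 -1.4  6.2] w 0.453 gf 73.3 t 12.4 q7 -1.69
[-323.6, 353.8, -124.7] [-0.0, -0.1, 21.9]
```

step_arm(
  increments=[
    [[-1,0,0,-40,0,0,0],[-1,0,0,-80,0,0,0],[-1,-15,15,-115,0,0,2],[-1,-41,45,-120,0,0,5],[-1,-68,74,-120,0,0,8],[-1,-95,103,-120,0,0,11],[-1,-122,132,-120,0,0,14],[-1,-149,161,-120,0,0,17],[-1,-175,191,-120,0,0,20],[-1,-201,220,-120,0,0,21.9]],
  ],
)

```text
t: 13.2
eef_pos: [0.5736, -0.08, 0.1243]
tool_rot: [0.0, 1.0, -0.001, -0.0]
contact_force: [0.2, -0.3, -3.1]
gripper_width: 0.451
grasp_force: 72.3
```

```bash
python3 plan.py 512 -248 130 0
```

```text
now [573.6 -80.  124.3] psi -0.2 F [ 0.2 -0.3 -3.1] w 0.451 gf 72.3 t 13.2 q7 -1.59
[-61.2, 168.1, -5.7] [0.0, 0.0, -0.2]
```

step_arm(
  increments=[
    [[-1,-13,37,0,0,0,0],[-1,-26,75,0,0,0,0],[-1,-39,112,0,0,0,0],[-1,-55,150,0,0,0,0],[-1,-58,164,0,0,0,0],[-1,-58,164,30,0,0,0],[-1,-58,164,60,0,0,0],[-1,-58,164,80,0,0,0],[-1,-58,164,80,0,0,0],[-1,-58,164,80,0,0,0]],
  ],
)

```text
t: 14.03
eef_pos: [0.5161, -0.2418, 0.0436]
tool_rot: [-0.001, 1.0, 0.0, -0.001]
contact_force: [1.4, 0.4, -2.2]
gripper_width: 0.454
grasp_force: 72.0
```

```bash
python3 plan.py 512 -248 14 0
```

```text
now [ 516.1 -241.8   43.6] psi 0.0 F [ 1.4  0.4 -2.2] w 0.454 gf 72.0 t 14.0 q7 -1.28
[-4.0, 6.2, 29.6] [-0.1, 0.2, 0.0]
```

step_arm(
  increments=[
    [[-1,-4,6,14,0,0,0],[-1,-4,6,27,0,0,0],[-1,-4,6,30,0,0,0],[-1,-4,6,30,0,0,0],[-1,-1,6,30,0,0,0],[-1,2,6,30,0,0,0],[-1,4,6,30,0,0,0],[-1,6,6,30,0,0,0],[-1,6,6,30,0,0,0],[-1,6,6,30,0,0,0]],
  ],
)

```text
t: 14.87
eef_pos: [0.5218, -0.248, 0.0142]
tool_rot: [-0.0, 1.0, 0.0, -0.001]
contact_force: [-5.4, 0.2, -0.9]
gripper_width: 0.454
grasp_force: 72.5
```

step_arm(
  increments=[
    [[-1,1,0,0,0,0,0],[-1,2,0,0,0,0,0],[-1,2,0,0,0,0,0],[-1,2,0,0,0,0,0]],
  ],
)

```text
t: 15.2
eef_pos: [0.5218, -0.2481, 0.0141]
tool_rot: [-0.0, 1.0, -0.0, -0.003]
contact_force: [-9.6, 0.1, 4.6]
gripper_width: 0.455
grasp_force: 73.4
```

step_arm(
  increments=[
    [[-1,1.5,0,0,0,0,0],[-1,1.5,0,0,0,0,0],[0.2,-2,0,0,0,0,0],[0.2,-2,0,0,0,0,0],[0.2,-2,0,0,0,0,0],[0.2,-2,0,-35,0,0,0],[0.2,-2,0,-70,0,0,0],[0.2,-2,0,-110,0,0,0],[0.2,-2,-40,-110,0,0,0],[0.2,-2,-80,-110,0,0,0]],
  ],
)

```text
t: 16.03
eef_pos: [0.5263, -0.1705, 0.128]
tool_rot: [0.001, 1.0, -0.003, 0.004]
contact_force: [1.3, 0.9, -0.6]
gripper_width: 0.6
grasp_force: 0.0
```

```bash
python3 plan.py 523 -160 100 0; python3 look.py
```

```text
now [ 526.3 -170.5  128. ] psi -0.3 F [ 1.3  0.9 -0.6] w 0.6 gf 0.0 t 16.0 q7 -1.41
[-3.7, -10.6, 28.0] [0.2, -0.5, -0.3]
[313. 243.] ctr [434.5 -54.3] size [91. 42.] ang -2.6 holes [[462.0, -59.0], [438.0, -35.0], [406.0, -58.0]]
[317. 193.] ctr [551.2 -61. ] size [61. 42.] ang -4.2 holes [[567.0, -62.0], [531.0, -59.0]]
[267. 143.] ctr [665.6  56.2] size [93. 43.] ang -22.1 holes [[695.0, 54.0], [639.0, 67.0]]
[294.  72.] ctr [835.2  -3.8] size [80. 79.] ang -88.7 holes []
now [ 525.5 -160.4  125.7] psi 0.6 F [0.4 0.6 0.4] w 0.6 gf 0.0 t 16.1 q7 -1.41
```

step_arm(
  increments=[
    [[0.3,-1,0,30,0,0,0],[0.3,-1,0,60,0,0,0],[0.3,-1,0,74,0,0,0],[0.3,-1,0,74,0,0,0],[-1,-1,0,74,0,0,0],[-1,-1,0,74,0,0,0],[-1,-1,0,74,0,0,0],[-1,-1,0,74,0,0,0],[-1,-1,0,74,0,0,0],[-1,-1,0,74,0,0,0]],
  ],
)

```text
t: 16.97
eef_pos: [0.5236, -0.1677, 0.0521]
tool_rot: [0.0, 1.0, 0.001, 0.002]
contact_force: [-0.1, 2.5, 4.7]
gripper_width: 0.152
grasp_force: 68.6
```

```bash
python3 plan.py 523 -260 52 0
```

```text
now [ 523.6 -167.7   52.1] psi 0.1 F [-0.1  2.5  4.7] w 0.152 gf 68.6 t 17.0 q7 -1.42
[-0.7, 92.3, 0.1] [0.0, -0.2, 0.1]
```

step_arm(
  increments=[
    [[-1,0,10,0,0,0,0],[-1,0,20,0,0,0,0],[-1,0,30,0,0,0,0],[-1,0,40,0,0,0,0],[-1,0,48,0,0,0,0],[-1,0,56,0,0,0,0],[-1,0,64,0,0,0,0],[-1,0,72,0,0,0,0],[-1,0,80,0,0,0,0],[-1,0,88,0,0,0,0]],
  ],
)

```text
t: 17.8
eef_pos: [0.5242, -0.2554, 0.0521]
tool_rot: [-0.0, 1.0, 0.001, 0.002]
contact_force: [1.5, 7.3, 6.6]
gripper_width: 0.148
grasp_force: 69.0
```

step_arm(
  increments=[
    [[-1,0,5,0,0,0,0],[-1,0,10,0,0,0,0],[-1,0,15,0,0,0,0],[-1,0,18,0,0,0,0],[-1,0,20,0,0,0,0],[-1,0,20,0,0,0,0],[-1,0,20,0,0,0,0]],
  ],
)

```text
t: 18.38
eef_pos: [0.5243, -0.2757, 0.0521]
tool_rot: [0.0, 1.0, 0.001, 0.002]
contact_force: [1.3, 3.9, 4.9]
gripper_width: 0.144
grasp_force: 68.8
```

step_arm(
  increments=[
    [[-1,0,2,0,0,0,0],[-1,0,4,0,0,0,0],[-1,0,5,0,0,0,0],[-1,0,5,0,0,0,0],[-1,0,5,0,0,0,0]],
  ],
)

```text
t: 18.8
eef_pos: [0.5243, -0.2794, 0.0521]
tool_rot: [-0.001, 1.0, 0.001, 0.002]
contact_force: [1.4, 6.2, 7.5]
gripper_width: 0.151
grasp_force: 69.1
```

step_arm(
  increments=[
    [[-1,0,2,0,0,0,0],[-1,0,4,0,0,0,0],[-1,0,4,0,0,0,0],[-1,0,4,0,0,0,0]],
  ],
)

```text
t: 19.13
eef_pos: [0.5243, -0.2794, 0.0521]
tool_rot: [-0.003, 1.0, 0.002, 0.001]
contact_force: [-1.2, 15.9, 12.8]
gripper_width: 0.153
grasp_force: 70.0
```

The row is closed: hard stop at y = -279.4 mm, with the force rising to 16 N. I'll release the fin and go for the short block.

step_arm(
  increments=[
    [[-1,0,0,0,0,0,0],[0.3,0,-2,0,0,0,0],[0.3,0,-3,0,0,0,0],[0.3,0,-3,0,0,0,0],[0.3,0,-3,-35,0,0,0],[0.3,0,-3,-65,0,0,0],[0.5,0,-40,-65,0,0,0],[0.5,0,-80,-65,0,0,0],[0.5,10,-120,-65,0,0,2],[0.5,15,-160,-65,0,0,3.6]],
  ],
)

```text
t: 19.97
eef_pos: [0.5376, -0.1252, 0.116]
tool_rot: [0.0, 0.999, -0.034, 0.001]
contact_force: [1.0, 1.1, -0.4]
gripper_width: 0.747
grasp_force: 0.0
```

```bash
python3 plan.py 549.7 -60.8 40 -3.6
```

```text
now [ 537.6 -125.2  116. ] psi -3.9 F [ 1.   1.1 -0.4] w 0.747 gf 0.0 t 20.0 q7 -1.57
[7.6, -65.1, 76.0] [0.0, -0.1, -0.3]
```

step_arm(
  increments=[
    [[0.5,4,-30,20,0,0,0],[0.5,8,-60,40,0,0,0],[0.5,8,-62,70,0,0,0],[0.5,8,-62,75,0,0,0],[0.5,8,-62,75,0,0,0],[0.5,8,-62,75,0,0,0],[0.5,8,-62,75,0,0,0]],
  ],
)

```text
t: 20.55
eef_pos: [0.5498, -0.0661, 0.0418]
tool_rot: [0.001, 0.999, -0.033, 0.001]
contact_force: [-0.1, -0.0, 1.0]
gripper_width: 0.751
grasp_force: 0.0
```

```bash
python3 plan.py 549.7 -60.8 5 -3.6
```

```text
now [549.8 -66.1  41.8] psi -3.8 F [-0.1 -0.   1. ] w 0.751 gf 0.0 t 20.6 q7 -1.7
[-0.5, -5.3, 36.8] [0.1, -0.1, -0.2]
```

step_arm(
  increments=[
    [[0.5,0,-5,20,0,0,0],[0.5,0,-5,36.5,0,0,0],[0.5,0,-5,36.5,0,0,0],[0.5,0,-5,36.5,0,0,0],[-1,0,-5,36.5,0,0,0],[-1,0,-5,36.5,0,0,0],[-1,0,-5,36.5,0,0,0],[-1,0,-5,36.5,0,0,0],[-1,0,-5,36.5,0,0,0],[-1,0,-5,36.5,0,0,0]],
  ],
)

```text
t: 21.38
eef_pos: [0.5506, -0.0595, 0.0056]
tool_rot: [0.0, 0.999, -0.032, 0.001]
contact_force: [-0.9, 0.1, 6.7]
gripper_width: 0.455
grasp_force: 71.6
```

step_arm(
  increments=[
    [[-1,0,0,-40,0,0,0],[-1,0,0,-80,0,0,0],[-1,0,-20,-105,0,0,-1],[-1,-4,-60,-105,0,0,-2],[-1,-12,-100,-105,0,0,-3],[-1,-20,-140,-105,0,0,-4],[-1,-28,-180,-105,0,0,-5],[-1,-36,-220,-105,0,0,-6],[-1,-40,-260,-105,0,0,-7],[-1,-44,-300,-105,0,0,-7]],
  ],
)

```text
t: 22.22
eef_pos: [0.5236, 0.2449, 0.1096]
tool_rot: [-0.0, 1.0, 0.03, 0.0]
contact_force: [0.8, -0.8, -1.2]
gripper_width: 0.45
grasp_force: 71.7
```

```bash
python3 plan.py 482 325 60 3.4
```

```text
now [523.6 244.9 109.6] psi 3.4 F [ 0.8 -0.8 -1.2] w 0.45 gf 71.7 t 22.2 q7 -2.16
[-36.8, -82.4, 49.6] [0.0, -0.0, 0.0]
```

step_arm(
  increments=[
    [[-1,-18,-38,0,0,0,0],[-1,-36,-76,10,0,0,0],[-1,-36,-79,40,0,0,0],[-1,-36,-79,50,0,0,0],[-1,-36,-79,50,0,0,0],[-1,-36,-79,50,0,0,0],[-1,-36,-79,50,0,0,0]],
  ],
)

```text
t: 22.8
eef_pos: [0.4852, 0.3188, 0.0601]
tool_rot: [-0.0, 1.0, 0.028, 0.001]
contact_force: [0.5, 0.4, -2.0]
gripper_width: 0.452
grasp_force: 71.5
```

```bash
python3 plan.py 482 325 12 3.4
```

```text
now [485.2 318.8  60.1] psi 3.2 F [ 0.5  0.4 -2. ] w 0.452 gf 71.5 t 22.8 q7 -2.33
[-3.0, -6.4, 48.1] [0.0, -0.1, -0.2]
```

step_arm(
  increments=[
    [[-1,-3,-4,20,0,0,0],[-1,-3,-4,38,0,0,0],[-1,-3,-4,46,0,0,0],[-1,-3,-4,48,0,0,0],[-1,-3,-4,48,0,0,0],[0.15,-3,-4,48,0,0,0],[0.15,-3,-4,48,0,0,0],[0.15,-3,-4,48,0,0,0],[0.15,-3,-4,10,0,0,0],[0.15,-3,-4,-30,0,0,0]],
  ],
)

```text
t: 23.63
eef_pos: [0.4788, 0.3227, 0.088]
tool_rot: [0.001, 1.0, 0.03, -0.002]
contact_force: [1.7, -0.2, 0.8]
gripper_width: 0.575
grasp_force: 0.0
```

step_arm(
  increments=[
    [[0.5,0,0,-30,0,0,0],[0.5,0,0,-30,0,0,0],[0.5,0,0,-30,0,0,0]],
  ],
)

```text
t: 23.88
eef_pos: [0.4819, 0.325, 0.1217]
tool_rot: [-0.002, 1.0, 0.03, 0.002]
contact_force: [0.9, -0.8, -0.3]
gripper_width: 0.748
grasp_force: 0.0
```

```bash
python3 look.py l2.png; python3 plan.py 665.6 56.2 120 -22.2
```

```text
[313. 243.] ctr [435.4 -54.1] size [98. 48.] ang -0.9 holes [[462.0, -59.0], [435.0, -31.0], [407.0, -57.0]]
[267. 143.] ctr [665.7  56.4] size [93. 44.] ang -22.1 holes [[695.0, 54.0], [639.0, 67.0]]
[294.  72.] ctr [835.2  -3.8] size [80. 79.] ang -88.7 holes []
now [480.1 323.5 118.7] psi 3.4 F [-0.7  0.5 -0.1] w 0.748 gf 0.0 t 24.0 q7 -2.32
now [480.1 323.5 118.7] psi 3.4 F [-0.7  0.5 -0.1] w 0.748 gf 0.0 t 24.0 q7 -2.32
[169.3, 277.9, -1.2] [0.0, 0.0, 25.6]
```

View pics/l2.png

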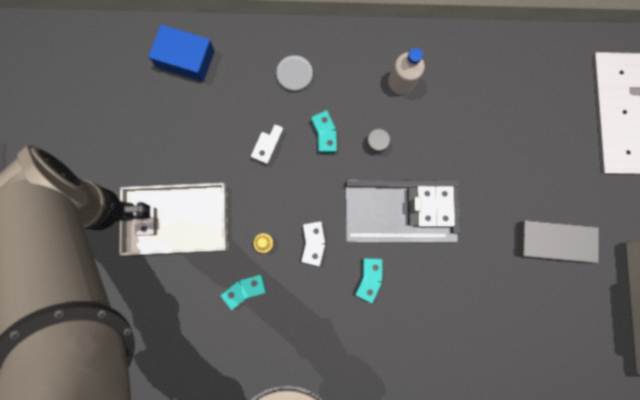

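The picture shows both sound blocks in the corner against the jaw at (436,206), the short one in the tray at (147,228), and the chipped and bent ones unmoved. I'll check the row numerically and go for the chipped block.

step_arm(
  increments=[
    [[0.5,20,35,0,0,0,2.5],[0.5,41,69,0,0,0,5],[0.5,62,102,0,0,0,8],[0.5,83,136,0,0,0,12],[0.5,104,170,0,0,0,16],[0.5,125,205,0,0,0,20],[0.5,146,240,0,0,0,24],[0.5,168,277,20,0,0,25.6],[0.5,168,277,50,0,0,25.6],[0.5,168,277,80,0,0,25.6]],
  ],
)

```text
t: 24.82
eef_pos: [0.6659, 0.0519, 0.0369]
tool_rot: [0.001, 0.981, -0.196, 0.001]
contact_force: [0.3, 0.8, -1.5]
gripper_width: 0.75
grasp_force: 0.0
```

step_arm(
  increments=[
    [[0.5,0,0,0,0,0,0],[0.5,0,0,0,0,0,0],[0.5,0,0,0,0,0,0]],
  ],
)

```text
t: 25.07
eef_pos: [0.6645, 0.0583, 0.0394]
tool_rot: [-0.0, 0.981, -0.192, -0.0]
contact_force: [0.8, -0.4, 1.5]
gripper_width: 0.748
grasp_force: 0.0
```

```bash
python3 plan.py 665.7 56.3 5 -22.2; python3 - <<'E'
from h import *
t=shot("top",3);np.save("c1.npy",[t],allow_pickle=True)
g=t["image"].astype(float).mean(2)
x0,y0,x1,y1=414,182,458,230
m=(g[y0:y1,x0:x1]<150).astype(np.uint8)
n,_,st,ce=cv2.connectedComponentsWithStats(m)
for i in range(1,n):
    if st[i,4]<100:
        X,Y,W,H=st[i,:4]+[x0-1,y0-1,2,2,0][:4] if False else (st[i,0]+x0-1,st[i,1]+y0-1,st[i,2]+2,st[i,3]+2)
        s=np.s_[Y:Y+H,X:X+W];wt=np.clip(205-g[s],0,None);yy,xx=np.mgrid[s]
        u=[(xx*wt).sum()/wt.sum(),(yy*wt).sum()/wt.sum()];print(st[i,4],np.round(u,1),(ray(t,u,.037)[0]*1000).round(1))
E
```

```text
now [664.5  58.3  39.4] psi -22.1 F [ 0.8 -0.4  1.5] w 0.748 gf 0.0 t 25.1 q7 -2.16
[1.8, 1.4, 34.4] [-0.0, 0.0, 0.1]
16 [426.8 193.1] [ 549.9 -309.6   37. ]
16 [444.3 193.3] [ 550.1 -349.5   37. ]
15 [427.6 217.8] [ 493.9 -310.1   37. ]
18 [445.2 217.9] [ 494.1 -350.1   37. ]
```

Row check: the two blocks are 39.9 mm apart, their ends are level, and yaw is about 0.5°. Gripping the chipped one.

step_arm(
  increments=[
    [[0.5,1.5,1,20,0,0,0],[0.5,1.5,1,34,0,0,0],[0.5,1.5,1,34,0,0,0],[0.5,1.5,1,34,0,0,0],[-1,1.5,1,34,0,0,0],[-1,1.5,1,34,0,0,0],[-1,1.5,1,34,0,0,0],[-1,1.5,1,34,0,0,0],[-1,1.5,1,34,0,0,0],[-1,1.5,1,34,0,0,0]],
  ],
)

```text
t: 26.05
eef_pos: [0.6664, 0.0561, 0.0061]
tool_rot: [-0.0, 0.981, -0.192, 0.001]
contact_force: [-1.0, 0.5, 6.3]
gripper_width: 0.452
grasp_force: 72.3
```

```bash
python3 plan.py 490 193 120 3.4
```

```text
now [666.4  56.1   6.1] psi -22.2 F [-1.   0.5  6.3] w 0.452 gf 72.3 t 26.1 q7 -2.16
[-214.9, -60.3, -114.2] [-0.0, -0.1, -25.6]
```

step_arm(
  increments=[
    [[-1,0,0,-40,0,0,0],[-1,0,0,-80,0,0,0],[-1,-20,-6,-112,0,0,-4],[-1,-58,-16,-112,0,0,-9],[-1,-97,-27,-112,0,0,-15],[-1,-135,-38,-112,0,0,-21],[-1,-174,-49,-112,0,0,-25.6],[-1,-212,-60,-112,0,0,-25.6],[-1,-215,-60,-85,0,0,-25.6],[-1,-215,-60,-60,0,0,-25.6]],
  ],
)

```text
t: 26.88
eef_pos: [0.4874, 0.1955, 0.0655]
tool_rot: [-0.001, 0.999, 0.032, 0.001]
contact_force: [1.5, -1.1, -3.4]
gripper_width: 0.458
grasp_force: 72.1
```

step_arm(
  increments=[
    [[-1,0,0,0,0,0,0],[-1,0,0,0,0,0,0],[-1,0,0,0,0,0,0]],
  ],
)

```text
t: 27.13
eef_pos: [0.4899, 0.1923, 0.0656]
tool_rot: [-0.0, 1.0, 0.029, 0.0]
contact_force: [0.6, -0.2, -1.7]
gripper_width: 0.455
grasp_force: 71.9
```

```bash
python3 plan.py 490 193 12 3.4
```

```text
now [489.9 192.3  65.6] psi 3.3 F [ 0.6 -0.2 -1.7] w 0.455 gf 71.9 t 27.1 q7 -2.12
[0.1, -0.7, 53.6] [0.0, -0.0, -0.1]
```

step_arm(
  increments=[
    [[-1,0,-1,25,0,0,0],[-1,0,-1,45,0,0,0],[-1,0,-1,53,0,0,0],[-1,0,-1,53,0,0,0],[-1,0,-1,53,0,0,0],[0.15,0,-1,53,0,0,0],[0.15,0,-1,53,0,0,0],[0.15,0,-1,53,0,0,0],[0.15,0,-1,20,0,0,0],[0.15,0,-1,-20,0,0,0]],
  ],
)

```text
t: 27.97
eef_pos: [0.4871, 0.1927, 0.0839]
tool_rot: [0.001, 1.0, 0.03, -0.003]
contact_force: [0.7, 1.1, 0.3]
gripper_width: 0.577
grasp_force: 0.0
```

step_arm(
  increments=[
    [[0.5,0,0,-30,0,0,0],[0.5,0,0,-30,0,0,0],[0.5,0,0,-30,0,0,0]],
  ],
)

```text
t: 28.22
eef_pos: [0.4907, 0.1943, 0.1176]
tool_rot: [-0.001, 1.0, 0.03, 0.003]
contact_force: [-0.4, -1.0, -1.4]
gripper_width: 0.749
grasp_force: 0.0
```

```bash
python3 look.py l3.png; python3 - <<'E'
from h import *
t=shot("top",2);print(ray(t,[[324.8,243.9],[305.7,244.4],[315.2,244.2]],.029).round(4))
im=t["image"].astype(int)
m=((im[:,:,0]>150)&(im[:,:,2]<110)).astype(np.uint8);m[:200]=0;m[265:]=0;k=max(cv2.findContours(m,0,2)[0],key=cv2.contourArea);print("obj",ray(t,k[:,0].mean(0),.05))
E
```

```text
[313. 243.] ctr [435.4 -54. ] size [98. 48.] ang -0.9 holes [[462.0, -59.0], [434.0, -31.0], [407.0, -57.0]]
[294.  72.] ctr [835.2  -3.8] size [84. 80.] ang 1.3 holes []
now [488.7 193.4 114.8] psi 3.4 F [-0.  -0.8 -0.5] w 0.752 gf 0.0 t 28.3 q7 -2.11
[[ 0.4331 -0.0798  0.029 ]
 [ 0.4315 -0.0372  0.029 ]
 [ 0.4322 -0.0584  0.029 ]]
obj [[0.48259909 0.58412336 0.05      ]]
```

View pics/l3.png

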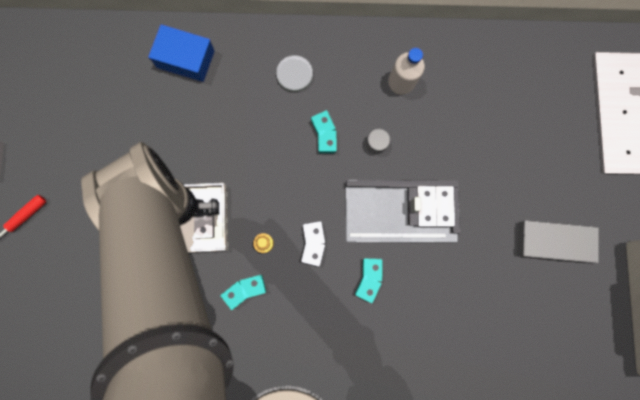

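The picture shows the chipped block now in the tray at (203,225), the bent one untouched at (314,243), the row intact and the objective at (263,243). Now for the bent one.

```bash
python3 plan.py 434 -60 115 -2
```

```text
now [488.2 193.1 113.8] psi 3.4 F [ 0.1 -0.  -0.6] w 0.749 gf 0.0 t 28.4 q7 -2.11
[-69.1, 249.5, -0.8] [0.1, 0.1, 5.4]
```

step_arm(
  increments=[
    [[0.55,-10,36,0,0,0,1],[0.55,-20,72,0,0,0,2],[0.55,-30,108,0,0,0,3],[0.55,-40,144,0,0,0,4],[0.55,-50,180,0,0,0,5],[0.55,-60,216,0,0,0,5.4],[0.55,-69,249.5,0,0,0,5.4],[0.55,-69,249.5,35,0,0,5.4],[0.55,-69,249.5,70,0,0,5.4],[0.55,-69,249.5,70,0,0,5.4]],
  ],
)

```text
t: 29.25
eef_pos: [0.4301, -0.0601, 0.0396]
tool_rot: [-0.0, 1.0, -0.018, -0.006]
contact_force: [-2.0, -0.2, 0.7]
gripper_width: 0.776
grasp_force: 0.0
```

step_arm(
  increments=[
    [[0.55,0,0,0,0,0,0],[0.55,0,0,0,0,0,0],[0.55,0,0,0,0,0,0]],
  ],
)

```text
t: 29.5
eef_pos: [0.4362, -0.0591, 0.0463]
tool_rot: [-0.0, 1.0, -0.017, 0.001]
contact_force: [0.1, -0.1, -0.1]
gripper_width: 0.775
grasp_force: 0.0
```

```bash
python3 plan.py 434 -60 5.5 -2
```

```text
now [436.2 -59.1  46.3] psi -1.9 F [ 0.1 -0.1 -0.1] w 0.775 gf 0.0 t 29.5 q7 -1.68
[-2.2, 1.0, 40.8] [-0.0, -0.1, 0.1]
```

step_arm(
  increments=[
    [[0.55,-2,1,20,0,0,0],[0.55,-2,1,40,0,0,0],[0.55,-2,1,40,0,0,0],[0.55,-2,1,40,0,0,0],[-1,-2,1,40,0,0,0],[-1,-2,1,40,0,0,0],[-1,-2,1,40,0,0,0],[-1,-2,1,40,0,0,0],[-1,-2,1,40,0,0,0],[-1,-2,1,40,0,0,0]],
  ],
)

```text
t: 30.33
eef_pos: [0.4342, -0.0602, 0.0067]
tool_rot: [-0.0, 1.0, -0.017, 0.001]
contact_force: [-2.0, 2.2, 13.7]
gripper_width: 0.475
grasp_force: 67.7
```

```bash
python3 plan.py 486 259 120 3.4
```

```text
now [434.2 -60.2   6.7] psi -2.0 F [-2.   2.2 13.7] w 0.475 gf 67.7 t 30.3 q7 -1.69
[41.0, -320.8, -113.1] [-0.0, -0.2, -5.4]
```

step_arm(
  increments=[
    [[-1,0,0,-30,0,0,0],[-1,0,0,-70,0,0,0],[-1,0,-15,-105,0,0,0],[-1,5,-50,-115,0,0,-1],[-1,10,-88,-115,0,0,-2],[-1,15,-126,-115,0,0,-3],[-1,20,-164,-115,0,0,-4],[-1,25,-202,-115,0,0,-5],[-1,30,-240,-115,0,0,-5.4],[-1,36,-278,-115,0,0,-5.4]],
  ],
)

```text
t: 31.17
eef_pos: [0.4782, 0.2177, 0.1206]
tool_rot: [0.0, 1.0, 0.03, 0.0]
contact_force: [0.8, 0.2, -2.8]
gripper_width: 0.469
grasp_force: 71.4
```

step_arm(
  increments=[
    [[-1,2,-20,0,0,0,0],[-1,4,-40,0,0,0,0],[-1,4,-42,30,0,0,0],[-1,4,-42,55,0,0,0],[-1,4,-42,55,0,0,0],[-1,4,-42,55,0,0,0]],
  ],
)

```text
t: 31.67
eef_pos: [0.479, 0.2573, 0.0645]
tool_rot: [0.001, 1.0, 0.03, -0.001]
contact_force: [-0.9, 0.1, -2.9]
gripper_width: 0.472
grasp_force: 71.4
```

```bash
python3 plan.py 486 259 12.5 3.4
```

```text
now [479.  257.3  64.5] psi 3.4 F [-0.9  0.1 -2.9] w 0.472 gf 71.4 t 31.7 q7 -2.26
[7.2, -1.4, 51.9] [0.1, 0.2, -0.0]
```

step_arm(
  increments=[
    [[-1,5,-1,25,0,0,0],[-1,5,-1,45,0,0,0],[-1,5,-1,51,0,0,0],[-1,5,-1,51,0,0,0],[-1,5,-1,51,0,0,0],[0.13,5,-1,51,0,0,0],[0.13,5,-1,51,0,0,0],[0.13,5,-1,51,0,0,0],[0.13,5,-1,20,0,0,0],[0.13,5,-1,-20,0,0,0]],
  ],
)

```text
t: 32.5
eef_pos: [0.4831, 0.2584, 0.0837]
tool_rot: [0.001, 1.0, 0.03, -0.003]
contact_force: [1.0, 0.1, -0.3]
gripper_width: 0.565
grasp_force: 0.0
```

step_arm(
  increments=[
    [[0.13,0,0,-40,0,0,0],[0.13,0,0,-80,0,0,0],[0.13,0,-40,-100,0,0,0],[0.13,0,-80,-100,0,0,0],[0.13,0,-120,-100,0,0,0],[0.13,0,-160,-100,0,0,0],[0.13,0,-200,-100,0,0,0],[0.13,0,-200,-100,0,0,0]],
  ],
)

```text
t: 33.17
eef_pos: [0.4689, 0.4691, 0.186]
tool_rot: [-0.004, 0.999, 0.034, -0.0]
contact_force: [-1.8, 0.8, 0.1]
gripper_width: 0.564
grasp_force: 0.0
```

```bash
python3 look.py; python3 - <<'E'
from h import *
t=shot("top",4);s=shot("side",4)
a=cv2.resize(t["image"][165:265,105:245],None,fx=4,fy=4,interpolation=cv2.INTER_CUBIC)
b=cv2.resize(t["image"][175:245,340:465],None,fx=5,fy=5,interpolation=cv2.INTER_CUBIC)[:,:600]
c=cv2.resize(s["image"][140:220,310:410],None,fx=4,fy=4,interpolation=cv2.INTER_CUBIC)
W=np.zeros((600,800,3),np.uint8);W[:240,:336]=cv2.resize(a,(336,240));W[:320,400:800]=c;W[325:325+275,:500]=cv2.resize(b,(500,275));cv2.imwrite("pics/m.png",W[:,:,::-1])
cv2.imwrite("pics/m2.png",t["image"][:,:,::-1])
E
```

```text
[294.  72.] ctr [835.2  -3.8] size [80. 79.] ang -88.7 holes []
now [471.9 461.3 185.2] psi 3.6 F [-0.2  0.2  1.1] w 0.563 gf 0.0 t 33.3 q7 -2.49
```

View pics/m.png

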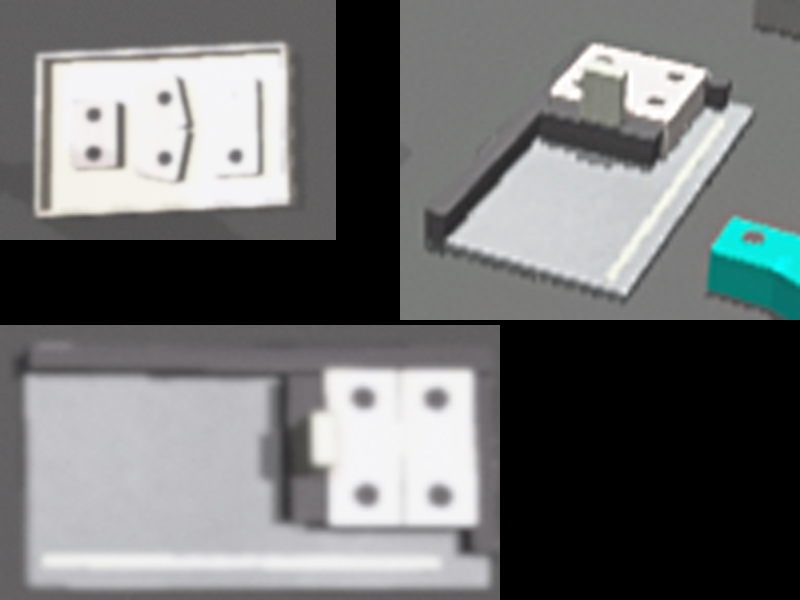

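View pics/m2.png

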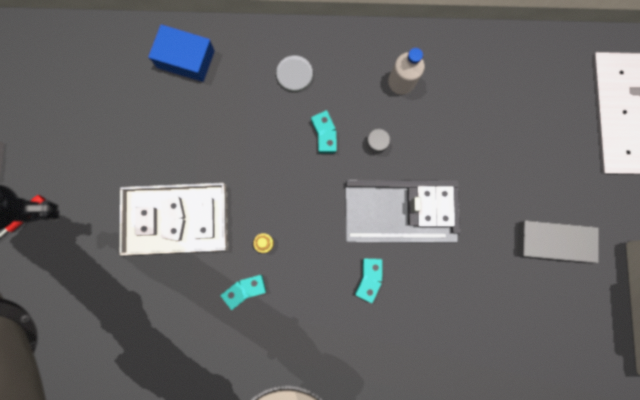

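All three odd blocks are in the tray: short at (144,222), bent at (172,219), chipped at (203,218). The row stands at (436,206), with no gap seen between the blocks. I'll check the flush end and the jaw gap.

```bash
python3 - <<'E'
from h import *
t=shot("top",6);g=t["image"].astype(float).mean(2)
L=lambda segs,s,z:(lambda l:print(l[0].round(4),np.degrees(np.arctan2(l[1][1],l[1][0])).round(2),"res",round(l[2],4)))(line(t,g,segs,s,z))
print("block far end z38");L([((c,180),(c,192)) for c in range(420,453,2)],1,.038)
print("fence top inner edge z28 (right of nothing: left part)");L([((c,179),(c,187)) for c in range(355,405,3)],-1,.028)
print("fence foot");L([((c,183),(c,193)) for c in range(352,405,3)],1,.008)
print("block near end z38");L([((c,232),(c,218)) for c in range(420,453,2)],1,.038)
print("outer side z38");L([((463,r),(450,r)) for r in range(190,222,2)],1,.038)
print("jaw-side of row z38");L([((412,r),(424,r)) for r in (188,190,192,194,216,218,220,222)],1,.038)
for r in (188,190,217,220):print(r,g[r,404:424].round().astype(int))
m=t["image"][192:222,405:425];print("row y200",g[200,405:425].round().astype(int),"205",g[205,405:425].round().astype(int))
print("fin edge +y side z.0735");L([((408,r),(419,r)) for r in range(200,210)],1,.0735)
E
```

```text
block far end z38
[ 0.5672 -0.334 ] -89.29 res 0.0008
fence top inner edge z28 (right of nothing: left part)
[ 0.5681 -0.1998] 89.08 res 0.0006
fence foot
[ 0.5652 -0.2015] 89.43 res 0.0008
block near end z38
[ 0.4767 -0.324 ] -89.35 res 0.001
outer side z38
[ 0.5323 -0.37  ] 0.82 res 0.0004
jaw-side of row z38
[ 0.5226 -0.2886] 0.64 res 0.0004
188 [127 122 105  81  73  92 104 107 108 108 107 109 111 153 217 239 243 244
 244 245]
190 [160 136 113  81  73  95 109 113 112 115 116 114 117 155 217 239 244 245
 245 243]
217 [179 151 116  83  59  71  99 113 119 119 118 117 119 121 158 220 241 245
 244 240]
220 [178 150 117  84  59  68  98 114 117 117 117 117 117 117 158 221 241 245
 246 244]
row y200 [122 101  75  67  86  94  87  82  93 148 216 238 243 244 241 238 240 244
 245 246] 205 [114 104  78  57  59  67  73  76  87 142 213 238 243 244 242 239 239 242
 245 245]
fin edge +y side z.0735
[ 0.5189 -0.2719] 0.23 res 0.0002
```

```bash
python3 -c "
from station import bot
print(bot.hand_in())"
```

```text
the job is handed in; nothing more can be done
None
```

The job is handed in (no verdict came back): the short, chipped and bent blocks are in the reject tray, and the two sound blocks are flush in the fixture corner with the jaw closed on them. I saw no movement of the objective or canister.

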